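# Height check of a vial tray under the gauge bridge

### The arm

A 7-joint arm with a two-finger parallel gripper is mounted at the origin on the work surface. World frame = base frame: x ahead of the robot, y to its left, z up, the work surface at z = 0. Lengths are in mm, angles in rad, forces in N, time in s.
With the tool pointing down it reaches from about 400 to 875 mm from the base axis. Payload 4.4 kg.
Tool frame: the origin (TCP) lies at the very end of the fingers, on their centre line; the grasp point (between the pads) lies 19 mm behind it; z points along the fingers, y is the line along which they close (so a half turn about z gives the same grasp; the last joint's range is limited). The gripper opens to 85 mm and grips with 20 to 120 N. Pads are 22 mm wide; open, the fingers measure 114 mm over their backs; the gripper's body (76 mm by 85 mm) begins 54 mm behind the grasp point. The pads swing forward as they close: fully open they stand 13 mm farther back than shut.
Start: joints at [1.198, 0.628, 0.038, 1.517, -0.027, 0.996, -0.02], TCP at [196.334, -619.654, 231.313] pointing down, gripper open.
Joint ranges: [-3.06, 3.06], [-0.37, 2.12], [-1.25, 1.32], [0.18, 2.47], [-1.1, 4.24], [0.23, 1.98], [-2.94, 2.94]. Speed limits (rad/s): [2.57, 2.57, 3.14, 3.14, 3.14, 3.14, 3.14].

### API

Orientations are given as [roll, pitch, yaw] about the fixed x, y, z axes, in that order (R = Rz(yaw) Ry(pitch) Rx(roll)).
In Python, from cell import ctrl gives the robot as it stands.
- The arm moves only by the tool step_arm, never from a script. Its argument "series" is a list that holds one entry, the list of rows, each a list of 7 numbers: the turn, a rotation vector about the tool's x, y, z as a fraction of full scale, then the shift along the tool's x, y, z as a fraction of full scale, then the closure, from 0 (fully open) to 1 (shut). In form: [[[ax, ay, az, tx, ty, tz, gripper], ...]]. A call has 1 to 12 rows; each row shifts and turns the commanded pose from where the row before left it, along the tool's axes as they then stand; what a row does not reach is not made up. Full scale, the value 1, is 150 mm for a shift and 45 degrees for a turn. A row lasts 1/10 s, in which the tool goes at most 50 mm and 8.59 degrees, less where a joint would pass 70% of its speed; a pose out of reach is approached as far as the arm can. A call with a number of a shift or a turn outside -1 to 1 is refused whole. A call with a gripper value outside its range is refused whole. The fingers move at their own pace and stop on an object; the grip force is fixed at half the most. Time passes only in rows, so rows that do not move let the fingers close. It gives the time, the measured TCP pose, the force, the opening and the grip force at its end, in the units of the state.
- ctrl.read_state(): the state, without advancing time (a new reading comes with each control period).
- ctrl.get_image(name): name is "scene" or "top"; returns a dict with "img" (420x560x3 uint8, red, green, blue), "fx", "fy", "cx", "cy" (pixels), "R" (3x3) and "t" (3): a world point X has camera coordinates R X + t. Camera axes: x right, y down, z forward; pixel columns grow to the right and rows downward; lengths in mm; the calibration is good to about 2 mm. A picture is of the moment at which its call begins. There is no depth.
- ctrl.finish_job(): hands the job in; it is judged then, once.
Trained networks look in a picture, given as the dict that the camera call returned (one of the last four; its "shot" number tells which), for a name from the list of things; names that differ only in an ending like _2 or _b are one class to them, and where a whole thing is asked for, a point or a joint stands for the part that bears it (a point fixed in the world has none). Each returns a list of dicts, best first, with "score" (0 to 1); they miss things now and then, are a little off and sometimes report something else, mostly with a low value. They report only what shows in the picture. A call takes as long as a camera call.
- ctrl.recognise(picture, thing): "centre" ([column, row] in pixels, amid what is visible of it).
The state is a dict: "clock": time; "qpos": joint angles; "qd": joint speeds; "tau": joint torques, N m; "eef_pos": TCP position; "tool_rot": TCP orientation; "force": force on the tool from outside, world axes, zero at the start; "torque": the same for the moment, N m; "width": finger opening in mm; "gripper_force": force on a finger pad.
Only numpy, scipy, OpenCV 4.12 (cv2) and the standard library are available. Lean on these libraries where they do the work, as an engineer would, in place of code of your own. Each camera call takes 0.05 s, during which the arm holds its last target. There are 200 camera calls.

### The job

Check the vial tray on the height gauge: gently press down any vial that stands too proud to pass, then push the tray along its channel under the fixed bridge bar without ramming it, until its front is fully home against the stop. Hold it lightly against the stop for about a second, then let go and leave it there, with everything else left alone.

Things in the scene. Friction and masses are not known exactly. Their poses are not given: they have to be found in the camera images.
- tray: grey plastic vial tray, loose in the gauge's channel, 0.35 to 0.65 kg with its vials (2 to 8 N to slide it). Origin: centre of its underside; +x is the push direction, z up. Base 125 (x) by 130 (y) by 8 mm; at its front a block from x = 15 to 62.5 mm, 36 mm high, holding a row of three vials at x = 40 mm, y = -42, 0 and 42 mm
- push_lip (a point): where to push the tray: middle of the rear face of its upright rear lip (10 mm thick, 60 mm wide, from 8 to 34 mm above the tray's underside); 62.5 mm behind the tray's origin, 20 mm above its underside
- tray_front (a point): middle of the tray's front face, 62.5 mm ahead of the tray's origin and 18 mm above its underside; the face that meets the stop
- vial_left_top (a point): centre of the top of the left (+y) vial in the tray (seen along the push direction, tray +x). Headspace vial, 22.5 mm diameter, 21 mm crimp cap, 46 mm tall; fully seated its top lies 56 mm above the tray's underside, and it starts anywhere from 0 to 11 mm prouder. Its sleeve holds it by friction: about 5 N straight down slides it, and it hits a hard bottom when seated; glass, above 35 N it breaks
- vial_mid_top (a point): centre of the top of the middle vial in the tray (seen along the push direction, tray +x). Headspace vial, 22.5 mm diameter, 21 mm crimp cap, 46 mm tall; fully seated its top lies 56 mm above the tray's underside, and it starts anywhere from 0 to 11 mm prouder. Its sleeve holds it by friction: about 5 N straight down slides it, and it hits a hard bottom when seated; glass, above 35 N it breaks
- vial_right_top (a point): centre of the top of the right (-y) vial in the tray (seen along the push direction, tray +x). Headspace vial, 22.5 mm diameter, 21 mm crimp cap, 46 mm tall; fully seated its top lies 56 mm above the tray's underside, and it starts anywhere from 0 to 11 mm prouder. Its sleeve holds it by friction: about 5 N straight down slides it, and it hits a hard bottom when seated; glass, above 35 N it breaks
- gauge: the height gauge, fixed: an aluminium plate 305 by 260 by 10 mm on levelling feet. Origin on the channel's centre line, 20 mm below the plate's upper face on which the tray slides (the height varies by 8 mm); +x is the push direction. The plate reaches from x = -155 to 150 mm; two guides 14 mm high along x leave a 133 mm channel for the 130 mm tray
- bridge: the fixed steel bridge bar over the channel, 16 mm (x) by 184 mm (y) by 12 mm high, on two posts outside the guides. Origin: middle of the bar's underside, 58 mm above the plate, so fully seated vials pass with 2 mm to spare. Takes at most 20 N
- stop: steel stop across the channel beyond the bridge: a fixed bracket with a screw-set face plate 110 mm wide, 24 mm high that meets the tray. Origin: foot of the face at its middle setting, on the plate's upper face. The screw sets the face anywhere from 10 mm nearer to 10 mm farther than this origin, which is not measured: find it by feel. Firm, stands 25 N. With the tray home the lip stays about 55 to 75 mm short of the bar
- spare_vial: bystander: loose vial, 22.5 mm diameter, 46 mm tall, standing on the right (-y) edge of the gauge plate; origin centre of its foot
- cap_tin: bystander: round steel tin, 28 mm diameter, 22 mm tall, on the left (+y) edge of the gauge plate; origin centre of its foot
- clamp_scissors: bystander: steel clamp scissors about 170 mm long lying on the bench to the right; origin near the middle
- beaker: bystander: glass beaker, 70 mm diameter, 75 mm tall, to the left; origin centre of its foot
- solvent_bottle: bystander: amber bottle, 72 mm diameter, 150 mm tall, to the left; origin centre of its foot
- mouse: bystander: black computer mouse, 62 mm wide, 34 mm tall, on a round blue mat to the right; origin centre of its foot
- vial_left: the left vial itself; origin at the centre of its foot, 46 mm below its top
- vial_mid: the mid vial itself; origin at the centre of its foot, 46 mm below its top
- vial_right: the right vial itself; origin at the centre of its foot, 46 mm below its top

How it is judged (in metres and radians):
On the way:
1. the tray is pushed home and held against the stop by the fingers with more than 2 N for 0.4 s (x of tray_front in the frame of stop above -0.012 m and contact force between tray and stop above 2 N and contact force between the fingers and tray above 1 N), for 0.4 s.
At the end, for the whole second after the job is handed in: The tray lies flat and still (tilt under 0.03 rad) beyond the bridge where it was pushed home (its front no more than 12 mm short of the stop's middle setting), all three vial tops at most 58.5 mm above the tray's underside, and nothing touches it (x of tray_front in the frame of stop above -0.012 m and angle between tray's own z axis and vertical below 0.03 rad and linear speed of tray below 0.01 m/s and z of each of vial_left_top, vial_mid_top, vial_right_top in the frame of tray below 0.0585 m).
It fails at once if the bridge is rammed (more than 20 N, by anything) (contact force between bridge and anything else above 20 N).
It fails at once if the tray is rammed against the stop (more than 25 N) (contact force between tray and stop above 25 N).
It fails at once if a vial in the tray is pressed with more than 35 N (contact force between any of vial_left, vial_mid, vial_right and anything else above 35 N).
It fails at once if a bystander is moved more than 30 mm (distance of any of spare_vial, cap_tin, clamp_scissors, beaker, solvent_bottle, mouse from where it was at the start of the episode above 0.03 m).
It also fails if it takes over 61 s, if anything falls off the work surface, if the arm or the gripper's body presses on something with over 40 N, if the wrist force passes 120 N, or if a joint passes its speed limit or range.

## Working session

There is one attempt and no reset: what is moved stays moved. The work goes in short steps, Python scripts to look and compute and a tool call to move; the robot and the scene stay as the last step left them, time stands still between calls to the robot, and variables do not carry over. Pictures are saved under pics/ and viewed, at most 10 in all, crops included, and the job is handed in when it is done.

Besides the shell and the picture viewer there is one more tool, called after ">>>" as name(argument=value, ...) on one line, values as JSON. step_arm: Moves the arm, as the interface text tells. Shift numbers are shares of 150 mm and turn numbers shares of 45 degrees, none past 1 either way. Its arguments: {"type":"object","properties":{"series":{"type":"array","items":{"type":"array","items":{"type":"array","items":{"type":"number","minimum":-1,"maximum":1}}}}},"required":["series"]}

```bash
ls; mkdir -p pics; python3 - <<'E'
from cell import ctrl
import cv2,json
s=ctrl.read_state();print({k:s[k] for k in("clock","eef_pos","tool_rot","force","width")})
for n in("scene","top"):
    p=ctrl.get_image(n);cv2.imwrite(f"pics/{n}0.png",p["img"][:,:,::-1])
    print(n,p["fx"],p["fy"],p["cx"],p["cy"],p["R"],p["t"])
    for k in("tray","push_lip","tray_front","vial_left_top","vial_mid_top","vial_right_top","gauge","bridge","stop","spare_vial","cap_tin"):
        print(k,[(r["centre"],round(r["score"],2)) for r in ctrl.recognise(p,k)[:3]])
E
```

```text
pics
{'clock': 0.0, 'eef_pos': array([ 196.18395008, -619.03326234,  230.38532885]), 'tool_rot': array([-3.13968552e+00,  2.59097804e-05,  3.06896158e-01]), 'force': array([-0.04720892,  0.05040682, -0.79229398]), 'width': 85.76635492755513}
scene 439.47294594686866 439.47294594686866 275.40524064777645 209.0703776878546 [[ 0.71093763  0.70324955  0.00278509]
 [ 0.55247794 -0.55605863 -0.62094036]
 [-0.43512736  0.44298857 -0.78385286]] [-368.46088222 -260.65135658 1666.7084768 ]
tray [([265.6, 217.8], 0.91), ([267.4, 228.8], 0.44)]
push_lip [([267.4, 222.0], 0.65)]
tray_front [([266.2, 220.4], 0.8)]
vial_left_top [([280.1, 210.4], 0.44)]
vial_mid_top [([275.8, 222.6], 0.61)]
vial_right_top [([264.6, 227.5], 0.59)]
gauge [([292.0, 242.2], 0.86)]
bridge [([298.9, 227.9], 0.77)]
stop [([322.8, 249.7], 0.56)]
spare_vial [([252.4, 243.6], 0.68), ([294.1, 243.9], 0.53)]
cap_tin []
top 441.55474987137933 441.55474987137933 281.6846173168142 210.40131780129713 [[ 0.02527917 -0.99954821  0.01625866]
 [-0.99700238 -0.02639779 -0.07272837]
 [ 0.07312471 -0.01437141 -0.99721925]] [ -61.5029367   564.41267808 1171.19337486]
tray [([283.3, 225.6], 0.95), ([271.5, 152.9], 0.25)]
push_lip [([282.4, 228.7], 0.61), ([241.2, 219.9], 0.44)]
tray_front [([282.3, 227.6], 0.85)]
vial_left_top [([260.6, 213.0], 0.42), ([283.1, 227.8], 0.24)]
vial_mid_top [([272.9, 177.6], 0.63)]
vial_right_top [([295.1, 206.7], 0.57)]
gauge [([276.7, 187.3], 0.6), ([412.6, 191.8], 0.22)]
bridge [([276.0, 176.4], 0.78)]
stop [([269.1, 154.0], 0.92), ([293.4, 208.6], 0.34), ([239.3, 217.6], 0.33)]
spare_vial [([323.3, 210.3], 0.59)]
cap_tin [([239.3, 218.8], 0.45), ([280.5, 226.7], 0.19)]
```

```bash
python3 - <<'E'
import cv2
a=cv2.imread("pics/scene0.png")[150:300,190:390];cv2.imwrite("pics/sc.png",cv2.resize(a,(800,600),interpolation=cv2.INTER_CUBIC))
a=cv2.imread("pics/top0.png")[125:275,180:380];cv2.imwrite("pics/tc.png",cv2.resize(a,(800,600),interpolation=cv2.INTER_CUBIC))
E
```

```text
(no output)
```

View pics/sc.png

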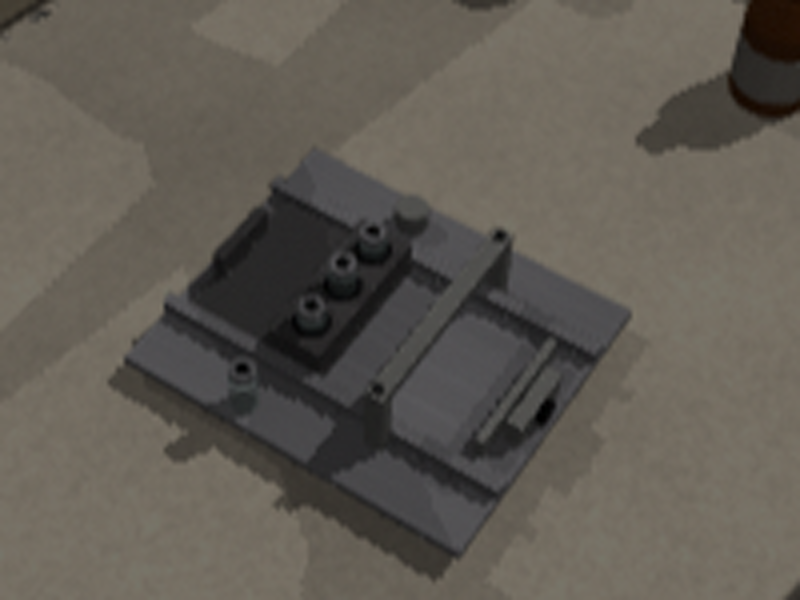

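View pics/tc.png

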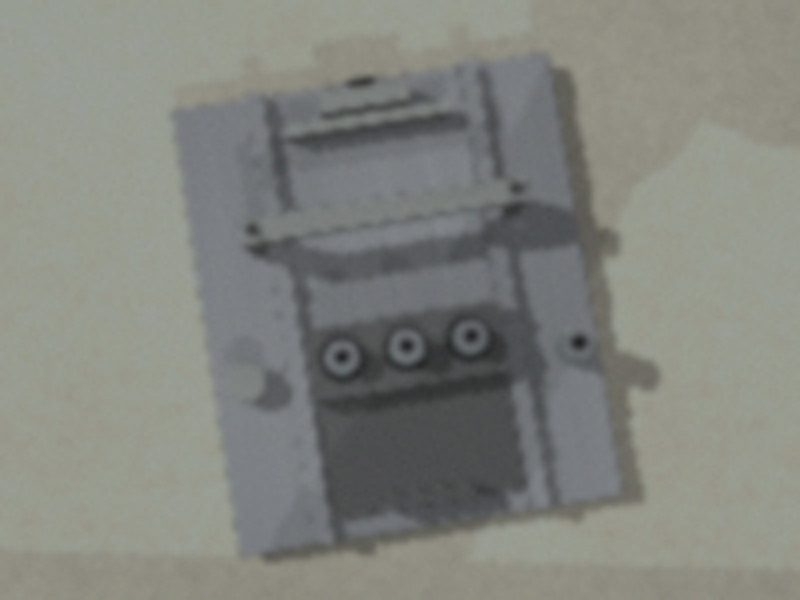

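View pics/scene0.png

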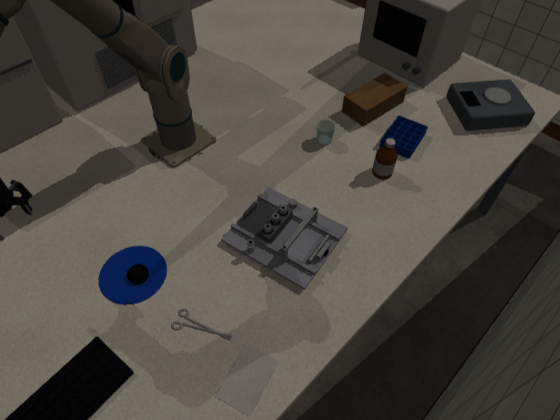

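```bash
cat > fit.py <<'E'
from cell import ctrl
import numpy as np
from scipy.optimize import least_squares
C={n:ctrl.get_image(n) for n in("scene","top")}
def proj(n,X):
    p=C[n];c=p["R"]@X+p["t"];return np.array([p["fx"]*c[0]/c[2]+p["cx"],p["fy"]*c[1]/c[2]+p["cy"]])
off={"scene":(190,150),"top":(180,125)}
O={"scene":dict(RL=(316,148),FL=(630,314),FR=(460,555),RR=(127,362),vl=(373,230),vm=(343,262),vr=(311,303),bl=(501,236),br=(378,389)),
"top":dict(FL=(175,110),FR=(548,55),RR=(618,498),RL=(240,555),vl=(342,357),vm=(406,347),vr=(470,337),bl=(253,231),br=(518,188))}
G=dict(RL=(-155,130,0),FL=(150,130,0),FR=(150,-130,0),RR=(-155,-130,0))
def pts(q):
    gx,gy,yaw,zp,s,hl,hm,hr,b=q[:9]
    P=dict(G,vl=(s+40,42,hl),vm=(s+40,0,hm),vr=(s+40,-42,hr),bl=(b,87,70),br=(b,-87,70))
    c,sn=np.cos(yaw),np.sin(yaw)
    return {k:np.array([gx+c*x-sn*y,gy+sn*x+c*y,zp+z]) for k,(x,y,z) in P.items()}
def res(q):
    P=pts(q);r=[]
    for i,n in enumerate(O):
        for k,v in O[n].items():
            uv=(np.array(v)+.5)/4-.5+off[n];r+=list(proj(n,P[k])-uv-q[9+2*i:11+2*i])
    return np.array(r+list(q[9:13]/1.0)+[(q[3]-24)/4])
f=least_squares(res,[600,0,.15,24,-60,60,60,60,30,0,0,0,0],loss="soft_l1",x_scale=[10,10,.1,5,10,5,5,5,10,1,1,1,1])
if __name__=="__main__":
    print(np.round(f.x,3));P=pts(f.x);print({k:v.round(1) for k,v in P.items()});print(res(f.x).round(1))
E
python3 fit.py
```

```text
[ 5.96972e+02 -3.66170e+01  1.82000e-01  2.09770e+01 -7.84750e+01
  6.18810e+01  6.62690e+01  6.09170e+01  4.98270e+01 -4.10000e-01
 -3.50000e-02 -3.40000e-01 -2.55000e-01]
{'RL': array([421. ,  63.3,  21. ]), 'FL': array([721. , 118.3,  21. ]), 'FR': array([ 768. , -137.4,   21. ]), 'RR': array([ 468. , -192.5,   21. ]), 'vl': array([551.5,  -2.3,  82.9]), 'vm': array([559.1, -43.6,  87.2]), 'vr': array([566.7, -84.9,  81.9]), 'bl': array([630.3,  57.9,  91. ]), 'br': array([ 661.7, -113.2,   91. ])}
[-0.   0.1  0.6 -0.4 -0.5  0.2 -0.8 -1.4  0.1 -0.  -0.   0.   0.1 -0.
  0.3  0.1 -0.4  1.2 -0.6  0.   0.3 -0.5  1.1 -0.8 -0.2  0.2 -0.3  0.1
 -0.  -0.   0.1  0.1 -0.9 -0.   0.2  0.4 -0.4 -0.  -0.3 -0.3 -0.8]
```

>>> step_arm(series=[[[0,0,0.159,0,0,0,1],[0,0,0,0.2,-0.22,0,1],[0,0,0,0.2,-0.22,0,1],[0,0,0,0.2,-0.22,0,1],[0,0,0,0.2,-0.22,0,1],[0,0,0,0.2,-0.22,0,1],[0,0,0,0.2,-0.22,0,1],[0,0,0,0.2,-0.22,0,1],[0,0,0,0.2,-0.22,0,1],[0,0,0,0.2,-0.22,0,1],[0,0,0,0.2,-0.22,0,1],[0,0,0,0,0,0,1]]])

```text
clock: 2.5
eef_pos: [435.8, -234.1, 231.5]
tool_rot: [-3.139, -0.003, 0.193]
force: [0.1, 0.5, -0.3]
width: 0.1
gripper_force: 0.0
```

>>> step_arm(series=[[[0,0,0,0.2,-0.21,0,1],[0,0,0,0.2,-0.21,0,1],[0,0,0,0.2,-0.21,0.1,1],[0,0,0,0.2,-0.21,0.1,1],[0,0,0,0.2,-0.21,0.1,1],[0,0,0.012,0.045,-0.04,0.15,1],[0,0,0,0,0,0.15,1],[0,0,0,0,0,0.15,1],[0,0,0,0,0,0,1],[0,0,0,0,0,0,1]]])

```text
clock: 3.5
eef_pos: [556.3, -52.1, 119.0]
tool_rot: [3.141, 0.0, 0.172]
force: [0.7, -0.8, -0.1]
width: -0.1
gripper_force: 0.0
```

```bash
python3 - <<'E'
from cell import ctrl
import cv2
for n,o in(("scene",(190,150)),("top",(180,125))):
    a=ctrl.get_image(n)["img"][o[1]-40:o[1]+150,o[0]:o[0]+200,::-1]
    cv2.imwrite(f"pics/{n}1.png",cv2.resize(a,None,fx=3,fy=3,interpolation=cv2.INTER_CUBIC))
s=ctrl.read_state();print(s["eef_pos"],s["tool_rot"],s["force"],s["clock"])
E
```

```text
[557.19600809 -52.12286687 120.07514238] [ 3.14100584e+00 -2.19349373e-03  1.71900348e-01] [ 0.10101156 -0.4111366   0.40117575] 3.6
```

View pics/scene1.png

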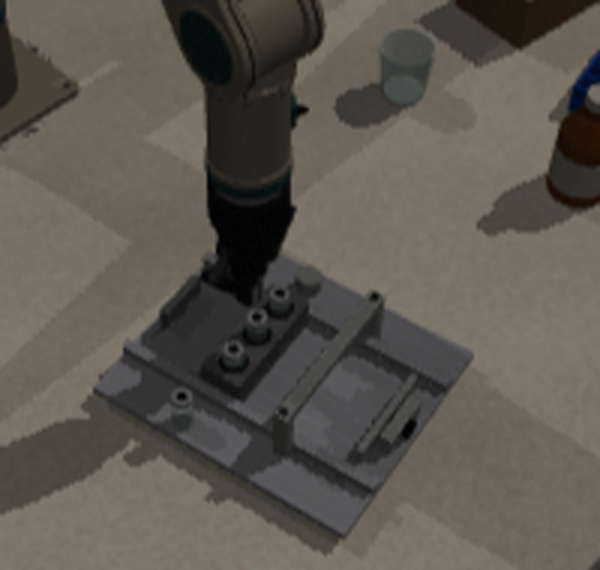

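>>> step_arm(series=[[[0,0,-0.01,0.026,-0.052,0,1],[0,0,0,0,0,0.07,1],[0,0,0,0,0,0.07,1],[0,0,0,0,0,0.03,1],[0,0,0,0,0,0,1],[0,0,0,0,0,0,1]]])

```text
clock: 4.2
eef_pos: [558.6, -43.5, 93.0]
tool_rot: [3.142, 0.001, 0.18]
force: [-0.3, -0.1, 0.3]
width: 0.1
gripper_force: 0.0
```

>>> step_arm(series=[[[0,0,0,0,0,0.01,1],[0,0,0,0,0,0.01,1],[0,0,0,0,0,0.01,1]]])

```text
clock: 4.5
eef_pos: [559.0, -43.4, 89.1]
tool_rot: [3.141, -0.001, 0.18]
force: [-1.3, 0.9, 4.6]
width: -0.3
gripper_force: 2.4
```

>>> step_arm(series=[[[0,0,0,0,0,0.01,1],[0,0,0,0,0,0.01,1],[0,0,0,0,0,0,1]]])

```text
clock: 4.8
eef_pos: [559.0, -43.4, 85.9]
tool_rot: [3.141, -0.001, 0.18]
force: [0.4, -0.2, 3.5]
width: 0.0
gripper_force: 1.8
```

>>> step_arm(series=[[[0,0,0,0,0,0.01,1],[0,0,0,0,0,0.01,1],[0,0,0,0,0,0,1]]])

```text
clock: 5.1
eef_pos: [559.0, -43.3, 82.7]
tool_rot: [3.141, -0.0, 0.18]
force: [-0.7, -0.9, 2.9]
width: 0.1
gripper_force: 1.4
```

>>> step_arm(series=[[[0,0,0,0,0,0.007,1],[0,0,0,0,0,0,1]]])

```text
clock: 5.3
eef_pos: [558.9, -43.4, 81.7]
tool_rot: [3.141, -0.0, 0.18]
force: [0.3, -0.4, 2.8]
width: 0.0
gripper_force: 1.5
```

>>> step_arm(series=[[[0,0,0,0,0,0.005,1],[0,0,0,0,0,0,1]]])

```text
clock: 5.5
eef_pos: [558.9, -43.3, 81.0]
tool_rot: [3.142, -0.0, 0.18]
force: [0.5, -0.1, 3.9]
width: 0.2
gripper_force: 1.7
```

>>> step_arm(series=[[[0,0,0,0,0,0.005,1],[0,0,0,0,0,0,1]]])

```text
clock: 5.7
eef_pos: [559.0, -43.4, 80.7]
tool_rot: [3.141, -0.001, 0.18]
force: [0.0, -0.0, 8.2]
width: 0.1
gripper_force: 3.6
```

>>> step_arm(series=[[[0,0,0,0,0,0.005,1],[0,0,0,0,0,0,1]]])

```text
clock: 5.9
eef_pos: [559.1, -43.3, 80.6]
tool_rot: [3.141, -0.001, 0.18]
force: [-2.2, 0.2, 13.3]
width: 0.1
gripper_force: 6.5
```

>>> step_arm(series=[[[0,0,0,0,0,0.004,1],[0,0,0,0,0,0,1]]])

```text
clock: 6.1
eef_pos: [559.1, -43.4, 80.6]
tool_rot: [3.141, -0.001, 0.18]
force: [-2.5, 0.9, 17.1]
width: -0.1
gripper_force: 8.9
```

>>> step_arm(series=[[[0,0,0,0,0,-0.1,1],[0,0,0,0,0,-0.04,1],[0,0,0,0,0.14,0,1],[0,0,0,0,0.14,0,1],[0,0,0,0,0,0.02,1],[0,0,0,0,0,0.02,1],[0,0,0,0,0,0,1]]])

```text
clock: 6.8
eef_pos: [565.5, -83.1, 93.0]
tool_rot: [-3.14, 0.002, 0.182]
force: [0.1, -0.1, -0.3]
width: -0.1
gripper_force: 0.0
```

>>> step_arm(series=[[[0,0,0,0,0,0.01,1],[0,0,0,0,0,0.01,1],[0,0,0,0,0,0.01,1],[0,0,0,0,0,0,1]]])

```text
clock: 7.2
eef_pos: [566.2, -84.3, 89.2]
tool_rot: [-3.141, 0.0, 0.181]
force: [0.2, -0.6, 0.7]
width: -0.4
gripper_force: 0.0
```

>>> step_arm(series=[[[0,0,0,0,0,0.01,1],[0,0,0,0,0,0.01,1],[0,0,0,0,0,0,1]]])

```text
clock: 7.5
eef_pos: [566.2, -84.6, 86.2]
tool_rot: [-3.142, 0.0, 0.18]
force: [-0.2, -0.9, 0.4]
width: -0.1
gripper_force: 0.0
```

>>> step_arm(series=[[[0,0,0,0,0,0.01,1],[0,0,0,0,0,0,1]]])

```text
clock: 7.7
eef_pos: [566.2, -84.6, 84.8]
tool_rot: [-3.142, 0.0, 0.18]
force: [-0.7, -0.0, 0.2]
width: -0.0
gripper_force: 0.0
```

>>> step_arm(series=[[[0,0,0,0,0,0.01,1],[0,0,0,0,0,0,1]]])

```text
clock: 7.9
eef_pos: [566.2, -84.6, 83.3]
tool_rot: [-3.142, 0.0, 0.18]
force: [-0.6, -0.2, -0.2]
width: -0.0
gripper_force: 0.0
```

>>> step_arm(series=[[[0,0,0,0,0,0.01,1],[0,0,0,0,0,0,1]]])

```text
clock: 8.1
eef_pos: [566.4, -84.7, 81.9]
tool_rot: [3.142, -0.0, 0.18]
force: [-0.1, 0.7, -0.2]
width: 0.4
gripper_force: 0.0
```

>>> step_arm(series=[[[0,0,0,0,0,0.006,1],[0,0,0,0,0,0,1]]])

```text
clock: 8.3
eef_pos: [566.4, -84.6, 81.3]
tool_rot: [3.142, -0.0, 0.18]
force: [-0.2, -0.3, 3.0]
width: 0.1
gripper_force: 1.7
```

>>> step_arm(series=[[[0,0,0,0,0,0.006,1],[0,0,0,0,0,0,1]]])

```text
clock: 8.5
eef_pos: [566.4, -84.7, 80.7]
tool_rot: [3.141, -0.0, 0.18]
force: [-1.5, 0.3, 7.0]
width: -0.0
gripper_force: 3.6
```

>>> step_arm(series=[[[0,0,0,0,0,0.006,1],[0,0,0,0,0,0,1]]])

```text
clock: 8.7
eef_pos: [566.5, -84.6, 80.6]
tool_rot: [3.141, -0.001, 0.18]
force: [-2.4, 1.5, 13.6]
width: 0.1
gripper_force: 6.9
```

>>> step_arm(series=[[[0,0,0,0,0,-0.1,1],[0,0,0,0,0,-0.02,1],[0,0,0,0,-0.14,0,1],[0,0,0,0,-0.14,0,1],[0,0,0,0,-0.14,0,1],[0,0,0,0,-0.14,0,1],[0,0,0,0,0,0.02,1],[0,0,0,0,0,0.01,1],[0,0,0,0,0,0,1]]])

```text
clock: 9.6
eef_pos: [551.2, -3.6, 92.2]
tool_rot: [3.141, 0.001, 0.179]
force: [-0.5, 0.3, 0.7]
width: 0.1
gripper_force: 0.0
```

>>> step_arm(series=[[[0,0,0,0,0,0.01,1],[0,0,0,0,0,0.01,1],[0,0,0,0,0,0,1]]])

```text
clock: 9.9
eef_pos: [551.1, -2.6, 89.5]
tool_rot: [3.141, 0.0, 0.179]
force: [0.4, 0.4, 0.0]
width: 0.2
gripper_force: 0.0
```

>>> step_arm(series=[[[0,0,0,0,0,0.01,1],[0,0,0,0,0,0.01,1],[0,0,0,0,0,0,1]]])

```text
clock: 10.2
eef_pos: [551.1, -2.0, 86.5]
tool_rot: [-3.141, 0.0, 0.18]
force: [-0.9, 0.0, 0.4]
width: 0.0
gripper_force: 0.0
```

>>> step_arm(series=[[[0,0,0,0,0,0.01,1],[0,0,0,0,0,0,1]]])

```text
clock: 10.4
eef_pos: [551.2, -2.0, 85.1]
tool_rot: [-3.142, 0.0, 0.18]
force: [0.1, -0.6, -0.0]
width: 0.3
gripper_force: 0.0
```

>>> step_arm(series=[[[0,0,0,0,0,0.01,1],[0,0,0,0,0,0,1]]])

```text
clock: 10.6
eef_pos: [551.3, -2.0, 83.7]
tool_rot: [3.142, -0.0, 0.18]
force: [0.3, -0.2, -0.5]
width: 0.1
gripper_force: 0.1
```

>>> step_arm(series=[[[0,0,0,0,0,0.01,1],[0,0,0,0,0,0,1]]])

```text
clock: 10.8
eef_pos: [551.4, -2.0, 82.4]
tool_rot: [3.142, -0.0, 0.18]
force: [0.6, 0.3, 3.0]
width: 0.3
gripper_force: 1.5
```

>>> step_arm(series=[[[0,0,0,0,0,0.006,1],[0,0,0,0,0,0,1]]])

```text
clock: 11.0
eef_pos: [551.4, -2.0, 81.4]
tool_rot: [3.142, -0.0, 0.18]
force: [-0.2, 1.0, 4.6]
width: -0.4
gripper_force: 2.1
```

>>> step_arm(series=[[[0,0,0,0,0,0.006,1],[0,0,0,0,0,0,1]]])

```text
clock: 11.2
eef_pos: [551.4, -2.0, 80.6]
tool_rot: [3.142, -0.0, 0.18]
force: [-1.8, 0.6, 6.6]
width: -0.4
gripper_force: 3.1
```

>>> step_arm(series=[[[0,0,0,0,0,0.006,1],[0,0,0,0,0,0,1]]])

```text
clock: 11.4
eef_pos: [551.5, -2.0, 80.6]
tool_rot: [-3.142, -0.001, 0.18]
force: [-2.4, 0.6, 13.2]
width: 0.3
gripper_force: 6.8
```

>>> step_arm(series=[[[0,0,0,0,0,-0.13,1],[0,0,0,-0.22,0.07,0,1],[0,0,0,-0.22,0.07,0,1],[0,0,0,-0.22,0.07,0,1],[0,0,0,-0.23,0.07,0,1],[0,0,0,0,0,0,1],[0,0,0,0,0,0,1]]])

```text
clock: 12.1
eef_pos: [427.2, -67.7, 98.9]
tool_rot: [3.142, 0.0, 0.179]
force: [0.2, -0.0, 0.3]
width: 0.2
gripper_force: 0.0
```

>>> step_arm(series=[[[0,0,0,0,0,0.1,1],[0,0,0,0,0,0.1,1],[0,0,0,0,0,0.1,1],[0,0,0,0,0,0.09,1],[0,0,0,0,0,0,1],[0,0,0,0,0,0,1]]])

```text
clock: 12.7
eef_pos: [426.3, -67.4, 47.7]
tool_rot: [-3.141, 0.008, 0.181]
force: [0.1, 0.5, 0.0]
width: -0.0
gripper_force: 0.0
```

```bash
python3 - <<'E'
from cell import ctrl
import cv2
for n,o in(("scene",(190,150)),("top",(180,125))):
    a=ctrl.get_image(n)["img"][o[1]:o[1]+150,o[0]:o[0]+200,::-1]
    cv2.imwrite(f"pics/{n}2.png",cv2.resize(a,None,fx=4,fy=4,interpolation=cv2.INTER_CUBIC))
s=ctrl.read_state();print(s["eef_pos"],s["tool_rot"],s["force"],s["clock"])
E
```

```text
[426.15705523 -67.72134738  48.06291274] [3.14153672 0.00779824 0.18064364] [-0.36955482 -0.44538475 -0.7810417 ] 12.8
```

View pics/scene2.png

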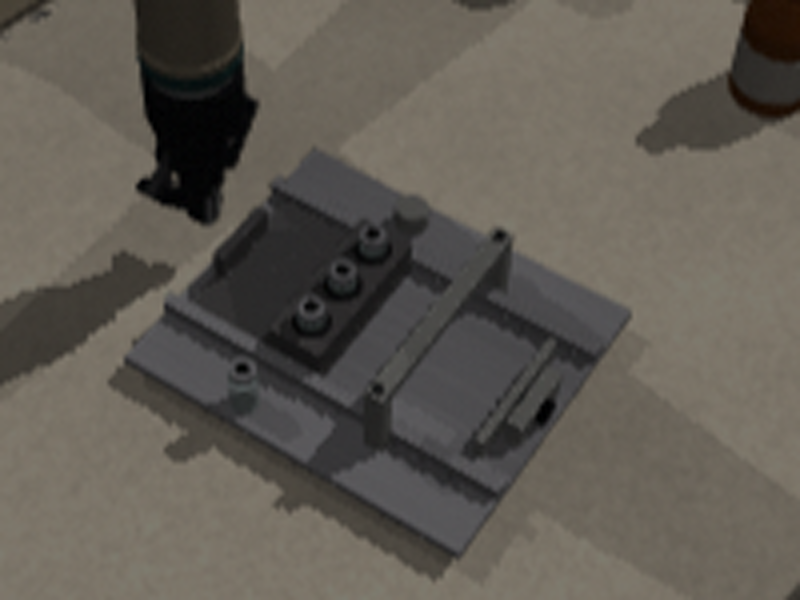

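>>> step_arm(series=[[[0,0,0,0.03,0,0,1],[0,0,0,0.03,0,0,1],[0,0,0,0,0,0,1]]])

```text
clock: 13.1
eef_pos: [435.7, -66.0, 48.0]
tool_rot: [3.141, 0.007, 0.181]
force: [0.4, 0.0, -0.0]
width: -0.2
gripper_force: 0.0
```

>>> step_arm(series=[[[0,0,0,0.02,0,0.02,1],[0,0,0,0.02,0,0.02,1],[0,0,0,0,0,0,1]]])

```text
clock: 13.4
eef_pos: [440.3, -65.1, 41.2]
tool_rot: [-3.141, 0.009, 0.181]
force: [-0.3, -0.6, 0.2]
width: -0.2
gripper_force: 0.0
```

>>> step_arm(series=[[[0,0,0,0.013,0,0,1],[0,0,0,0.013,0,0,1],[0,0,0,0.013,0,0,1]]])

```text
clock: 13.7
eef_pos: [445.9, -64.2, 41.6]
tool_rot: [-3.142, 0.009, 0.181]
force: [-0.7, 0.3, 0.5]
width: 0.2
gripper_force: 0.0
```

>>> step_arm(series=[[[0,0,0,0.013,0,0,1],[0,0,0,0.013,0,0,1],[0,0,0,0.013,0,0,1],[0,0,0,0,0,0,1]]])

```text
clock: 14.1
eef_pos: [450.7, -63.2, 41.4]
tool_rot: [-3.141, 0.011, 0.181]
force: [-3.3, -0.5, 1.1]
width: -0.1
gripper_force: 1.5
```

>>> step_arm(series=[[[0,0,0,0.013,0,0,1],[0,0,0,0.013,0,0,1],[0,0,0,0.013,0,0,1]]])

```text
clock: 14.4
eef_pos: [457.8, -62.0, 41.4]
tool_rot: [-3.142, 0.008, 0.181]
force: [-1.5, -0.5, -0.5]
width: -0.1
gripper_force: 1.2
```

>>> step_arm(series=[[[0,0,0,0.02,0,0,1],[0,0,0,0.02,0,0,1],[0,0,0,0.02,0,0,1],[0,0,0,0.02,0,0,1]]])

```text
clock: 14.8
eef_pos: [469.2, -59.9, 41.4]
tool_rot: [-3.142, 0.01, 0.181]
force: [-4.0, -1.0, 2.2]
width: -0.1
gripper_force: 1.8
```

>>> step_arm(series=[[[0,0,0,0.025,0,0,1],[0,0,0,0.025,0,0,1],[0,0,0,0.025,0,0,1],[0,0,0,0.025,0,0,1],[0,0,0,0.025,0,0,1],[0,0,0,0.025,0,0,1],[0,0,0,0.025,0,0,1],[0,0,0,0.025,0,0,1],[0,0,0,0.025,0,0,1]]])

```text
clock: 15.7
eef_pos: [502.6, -53.8, 41.1]
tool_rot: [-3.142, 0.009, 0.181]
force: [-4.9, 0.7, 3.1]
width: 0.3
gripper_force: 2.3
```

>>> step_arm(series=[[[0,0,0,0.013,0,0,1],[0,0,0,0.013,0,0,1],[0,0,0,0.013,0,0,1]]])

```text
clock: 16.0
eef_pos: [507.9, -52.9, 41.0]
tool_rot: [-3.142, 0.01, 0.181]
force: [-4.9, -0.3, 3.5]
width: -0.2
gripper_force: 2.4
```

>>> step_arm(series=[[[0,0,0,0.013,0,0,1],[0,0,0,0.013,0,0,1]]])

```text
clock: 16.2
eef_pos: [511.9, -52.1, 41.0]
tool_rot: [-3.142, 0.009, 0.181]
force: [-4.7, -0.8, 3.5]
width: 0.0
gripper_force: 2.4
```

>>> step_arm(series=[[[0,0,0,0.013,0,0,1],[0,0,0,0.013,0,0,1]]])

```text
clock: 16.4
eef_pos: [515.8, -51.4, 41.0]
tool_rot: [-3.142, 0.009, 0.181]
force: [-4.0, -1.1, 3.0]
width: -0.6
gripper_force: 2.4
```

>>> step_arm(series=[[[0,0,0,0.013,0,0,1],[0,0,0,0.013,0,0,1]]])

```text
clock: 16.6
eef_pos: [519.7, -50.7, 40.9]
tool_rot: [-3.142, 0.009, 0.181]
force: [-5.1, -1.1, 4.4]
width: -0.1
gripper_force: 2.3
```

>>> step_arm(series=[[[0,0,0,0.013,0,0,1],[0,0,0,0.013,0,0,1]]])

```text
clock: 16.8
eef_pos: [523.5, -50.0, 40.9]
tool_rot: [-3.142, 0.009, 0.181]
force: [-4.6, -1.2, 4.1]
width: 0.3
gripper_force: 2.4
```

>>> step_arm(series=[[[0,0,0,0.013,0,0,1],[0,0,0,0.013,0,0,1],[0,0,0,0.013,0,0,1]]])

```text
clock: 17.1
eef_pos: [529.3, -48.9, 40.8]
tool_rot: [-3.142, 0.009, 0.181]
force: [-3.9, -1.5, 3.6]
width: -0.1
gripper_force: 2.4
```

>>> step_arm(series=[[[0,0,0,0.013,0,0,1],[0,0,0,0.013,0,0,1],[0,0,0,0.013,0,0,1],[0,0,0,0.013,0,0,1],[0,0,0,0.013,0,0,1]]])

```text
clock: 17.6
eef_pos: [538.9, -47.2, 40.7]
tool_rot: [-3.142, 0.009, 0.181]
force: [-4.7, -1.0, 2.6]
width: 0.1
gripper_force: 2.4
```

>>> step_arm(series=[[[0,0,0,0.013,0,0,1],[0,0,0,0.013,0,0,1],[0,0,0,0.013,0,0,1],[0,0,0,0.013,0,0,1]]])

```text
clock: 18.0
eef_pos: [546.5, -45.8, 40.7]
tool_rot: [-3.142, 0.009, 0.181]
force: [-4.8, -0.8, 3.5]
width: 0.2
gripper_force: 2.5
```

>>> step_arm(series=[[[0,0,0,0.01,0,0,1],[0,0,0,0.01,0,0,1]]])

```text
clock: 18.2
eef_pos: [549.4, -45.3, 40.7]
tool_rot: [-3.142, 0.009, 0.181]
force: [-4.6, -1.1, 2.5]
width: 0.1
gripper_force: 2.4
```

>>> step_arm(series=[[[0,0,0,0.008,0,0,1],[0,0,0,0.008,0,0,1]]])

```text
clock: 18.4
eef_pos: [551.7, -44.9, 40.6]
tool_rot: [3.142, 0.009, 0.181]
force: [-4.5, -1.4, 3.6]
width: 0.1
gripper_force: 2.3
```

>>> step_arm(series=[[[0,0,0,0.007,0,0,1],[0,0,0,0.007,0,0,1]]])

```text
clock: 18.6
eef_pos: [553.8, -44.5, 40.6]
tool_rot: [-3.142, 0.009, 0.181]
force: [-4.7, -0.4, 3.0]
width: -0.1
gripper_force: 2.3
```

>>> step_arm(series=[[[0,0,0,0.007,0,0,1],[0,0,0,0.007,0,0,1]]])

```text
clock: 18.8
eef_pos: [555.8, -44.1, 40.6]
tool_rot: [-3.142, 0.009, 0.181]
force: [-4.5, -1.1, 3.1]
width: -0.2
gripper_force: 2.4
```

>>> step_arm(series=[[[0,0,0,0.006,0,0,1],[0,0,0,0.006,0,0,1]]])

```text
clock: 19.0
eef_pos: [557.7, -43.7, 40.6]
tool_rot: [-3.142, 0.009, 0.181]
force: [-4.7, -0.9, 4.0]
width: 0.2
gripper_force: 2.4
```

>>> step_arm(series=[[[0,0,0,0.006,0,0,1],[0,0,0,0.006,0,0,1]]])

```text
clock: 19.2
eef_pos: [559.4, -43.5, 40.5]
tool_rot: [-3.142, 0.009, 0.181]
force: [-4.7, -0.6, 3.0]
width: 0.1
gripper_force: 2.3
```

```bash
python3 - <<'E'
from cell import ctrl
import cv2
for n,o in(("scene",(190,150)),("top",(180,125))):
    a=ctrl.get_image(n)["img"][o[1]:o[1]+150,o[0]:o[0]+200,::-1]
    cv2.imwrite(f"pics/{n}3.png",cv2.resize(a,None,fx=4,fy=4,interpolation=cv2.INTER_CUBIC))
E
```

```text
(no output)
```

View pics/scene3.png

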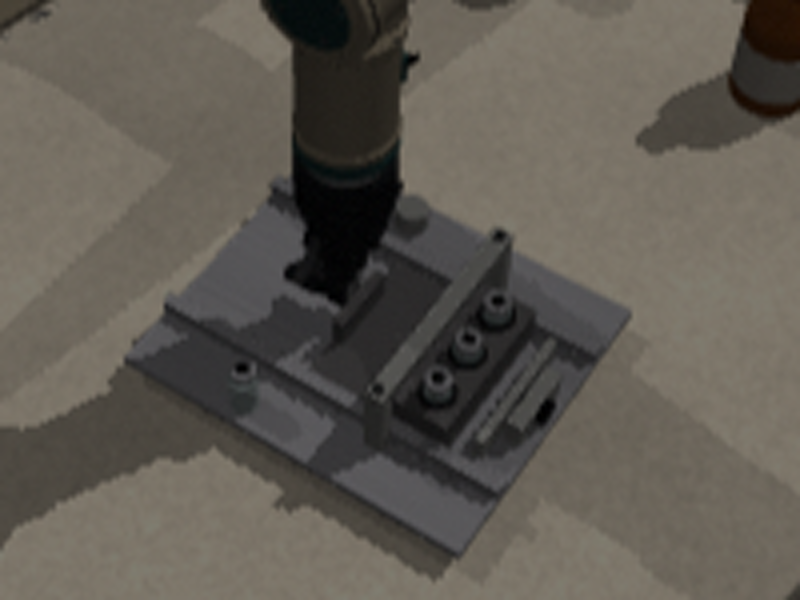

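All three vials are past the bar. The block front (crop about 455,440) is some mm short of the stop plate (about 480,440), so I continue gently.

>>> step_arm(series=[[[0,0,0,0.006,0,0,1],[0,0,0,0.006,0,0,1]]])

```text
clock: 19.5
eef_pos: [561.0, -43.1, 40.5]
tool_rot: [-3.142, 0.009, 0.181]
force: [-5.9, -0.7, 3.6]
width: 0.1
gripper_force: 2.4
```

>>> step_arm(series=[[[0,0,0,0.006,0,0,1],[0,0,0,0.006,0,0,1]]])

```text
clock: 19.7
eef_pos: [563.0, -42.8, 40.5]
tool_rot: [3.142, 0.009, 0.181]
force: [-4.9, -0.1, 4.2]
width: 0.1
gripper_force: 2.4
```

>>> step_arm(series=[[[0,0,0,0.006,0,0,1],[0,0,0,0.006,0,0,1]]])

```text
clock: 19.9
eef_pos: [564.7, -42.5, 40.5]
tool_rot: [-3.142, 0.009, 0.181]
force: [-3.9, -1.1, 3.3]
width: -0.1
gripper_force: 2.5
```

>>> step_arm(series=[[[0,0,0,0.006,0,0,1],[0,0,0,0.006,0,0,1]]])

```text
clock: 20.1
eef_pos: [566.5, -42.1, 40.5]
tool_rot: [-3.142, 0.009, 0.181]
force: [-5.0, -1.0, 3.9]
width: -0.1
gripper_force: 2.5
```

>>> step_arm(series=[[[0,0,0,0.006,0,0,1],[0,0,0,0.004,0,0,1]]])

```text
clock: 20.3
eef_pos: [568.1, -41.8, 40.5]
tool_rot: [-3.142, 0.009, 0.181]
force: [-4.7, -0.6, 3.5]
width: -0.0
gripper_force: 2.4
```

>>> step_arm(series=[[[0,0,0,0.006,0,0,1],[0,0,0,0.004,0,0,1]]])

```text
clock: 20.5
eef_pos: [569.5, -41.6, 40.5]
tool_rot: [3.142, 0.009, 0.181]
force: [-4.9, -1.7, 3.4]
width: -0.5
gripper_force: 2.4
```

>>> step_arm(series=[[[0,0,0,0.006,0,0,1],[0,0,0,0.004,0,0,1]]])

```text
clock: 20.7
eef_pos: [571.0, -41.3, 40.4]
tool_rot: [-3.142, 0.009, 0.181]
force: [-4.2, -0.3, 2.4]
width: 0.4
gripper_force: 2.4
```

>>> step_arm(series=[[[0,0,0,0.006,0,0,1],[0,0,0,0.004,0,0,1]]])

```text
clock: 20.9
eef_pos: [572.5, -41.0, 40.4]
tool_rot: [-3.142, 0.009, 0.181]
force: [-4.6, -0.3, 3.4]
width: -0.3
gripper_force: 2.4
```

>>> step_arm(series=[[[0,0,0,0.006,0,0,1],[0,0,0,0.004,0,0,1]]])

```text
clock: 21.1
eef_pos: [574.0, -40.8, 40.4]
tool_rot: [-3.142, 0.009, 0.181]
force: [-4.1, -1.2, 3.3]
width: 0.1
gripper_force: 2.4
```

>>> step_arm(series=[[[0,0,0,0.006,0,0,1],[0,0,0,0.004,0,0,1]]])

```text
clock: 21.3
eef_pos: [575.5, -40.5, 40.4]
tool_rot: [-3.142, 0.009, 0.181]
force: [-5.2, -1.2, 3.8]
width: -0.1
gripper_force: 2.3
```

>>> step_arm(series=[[[0,0,0,0.006,0,0,1],[0,0,0,0.004,0,0,1]]])

```text
clock: 21.5
eef_pos: [576.0, -40.4, 40.3]
tool_rot: [-3.142, 0.011, 0.181]
force: [-6.7, -0.5, 4.7]
width: -0.0
gripper_force: 3.4
```

>>> step_arm(series=[[[0,0,0,0.004,0,0,1],[0,0,0,0,0,0,1]]])

```text
clock: 21.7
eef_pos: [576.1, -40.4, 40.2]
tool_rot: [-3.141, 0.012, 0.181]
force: [-6.2, 0.0, 3.7]
width: -0.2
gripper_force: 3.5
```

>>> step_arm(series=[[[0,0,0,0.003,0,0,1],[0,0,0,0,0,0,1]]])

```text
clock: 21.9
eef_pos: [576.1, -40.4, 40.2]
tool_rot: [-3.141, 0.013, 0.181]
force: [-7.7, -0.8, 5.9]
width: -0.1
gripper_force: 3.9
```

>>> step_arm(series=[[[0,0,0,0.005,0,0,1],[0,0,0,0,0,0,1]]])

```text
clock: 22.1
eef_pos: [576.0, -40.4, 40.1]
tool_rot: [-3.141, 0.014, 0.18]
force: [-8.5, -0.5, 6.4]
width: 0.0
gripper_force: 4.5
```

>>> step_arm(series=[[[0,0,0,0.006,0,0,1],[0,0,0,0,0,0,1]]])

```text
clock: 22.3
eef_pos: [576.0, -40.4, 40.0]
tool_rot: [-3.141, 0.016, 0.18]
force: [-10.0, -1.5, 7.4]
width: -0.1
gripper_force: 5.3
```

>>> step_arm(series=[[[0,0,0,0.005,0,0,1],[0,0,0,0,0,0,1],[0,0,0,0,0,0,1],[0,0,0,0,0,0,1],[0,0,0,0,0,0,1],[0,0,0,0,0,0,1],[0,0,0,0,0,0,1],[0,0,0,0,0,0,1],[0,0,0,0,0,0,1],[0,0,0,0,0,0,1],[0,0,0,0,0,0,1],[0,0,0,0,0,0,1]]])

```text
clock: 23.5
eef_pos: [576.0, -40.4, 39.9]
tool_rot: [-3.141, 0.017, 0.18]
force: [-11.4, -0.8, 8.4]
width: -0.4
gripper_force: 5.8
```

>>> step_arm(series=[[[0,0,0,-0.02,0,0,1],[0,0,0,-0.05,0,0,1],[0,0,0,-0.1,0,0,1],[0,0,0,-0.1,0,0,1],[0,0,0,0,0,-0.2,1],[0,0,0,0,0,-0.2,1],[0,0,0,0,0,-0.2,1],[0,0,0,0,0,-0.2,1],[0,0,0,0,0,0,1],[0,0,0,0,0,0,1]]])

```text
clock: 24.5
eef_pos: [543.1, -46.5, 161.6]
tool_rot: [3.141, 0.005, 0.181]
force: [-0.6, 0.4, -1.1]
width: 0.1
gripper_force: 0.0
```

```bash
python3 - <<'E'
from cell import ctrl
import cv2
for n,o in(("scene",(190,150)),("top",(180,125))):
    a=ctrl.get_image(n)["img"][o[1]:o[1]+150,o[0]:o[0]+200,::-1]
    cv2.imwrite(f"pics/{n}4.png",cv2.resize(a,None,fx=4,fy=4,interpolation=cv2.INTER_CUBIC))
E
```

```text
(no output)
```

View pics/scene4.png

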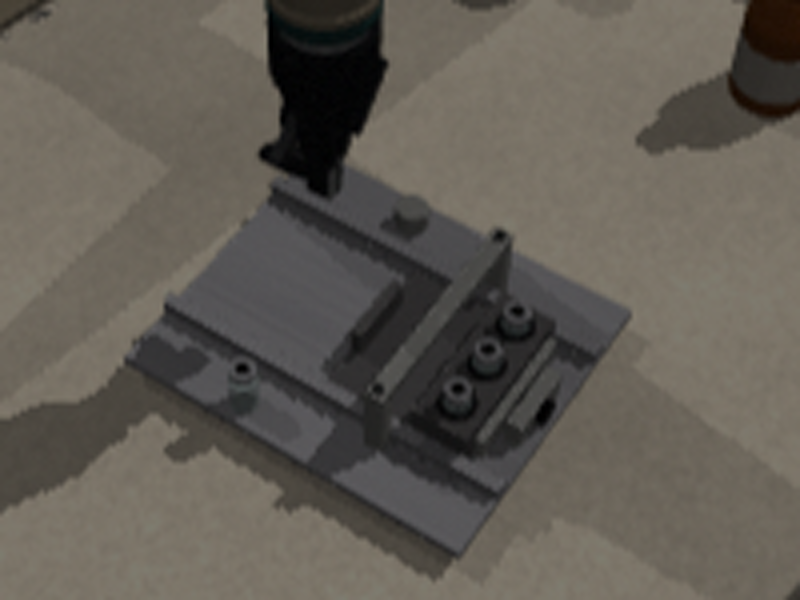

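View pics/top4.png

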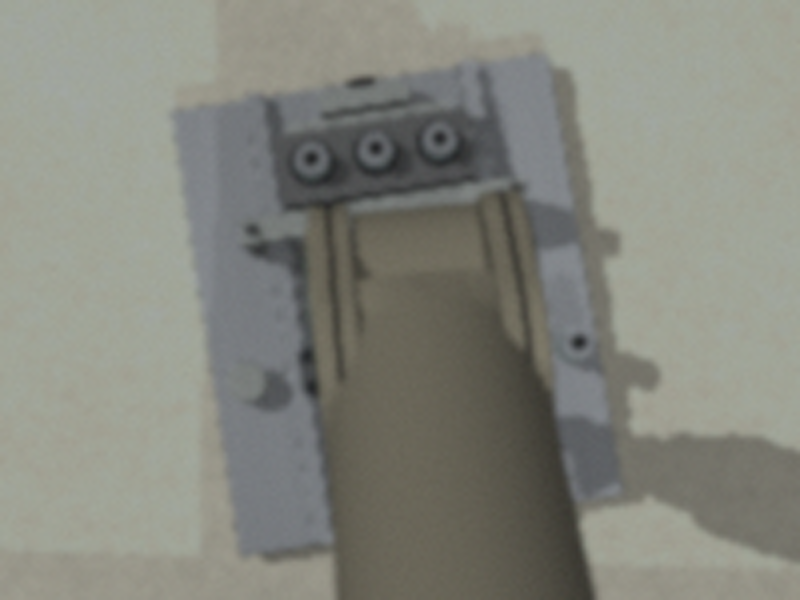

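The tray's front sits flush against the stop plate (scene crop about 480,440 to 555,340), all three vials are beyond the bar, the bystanders haven't moved and the arm is clear.

```bash
python3 -c "
from cell import ctrl
print(ctrl.finish_job())"
```

```text
the job is handed in; nothing more can be done
None
```

I pressed all three vials fully down, pushed the tray under the bridge to the stop, held it there at about 11 N of push for just over a second, then let go and handed the job in at about 25 s; no verdict came back.

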